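# Slide the brass bush into the rotary table's pocket

## Task

On the bench stands a small rotary table with a round dark pocket in the middle of its steel top. Slide the brass bush across the steel top, without lifting it off, until it drops into the pocket, and leave it sitting flat on the pocket's floor. Leave the dark steel bush and the white plastic bush where they are.

Things in the scene. Friction and masses are not known exactly. Their poses are not given: they have to be found in the camera images.
- brass_bush: The part to seat: a plain yellow brass ring, 44 mm outside diameter, 24 mm bore, 32 mm high, about 0.3 kg, standing upright (bore vertical) on the rotary table's top. Origin: centre of its underside, z up along the bore.
- steel_bush: Bystander: dark grey steel bush of the same size and shape, loose on the rotary table's top. Origin: centre of its underside, z up.
- white_bush: Bystander: white plastic bush of the same size and shape, light and loose, on the rotary table's top. Origin: centre of its underside, z up.
- pocket (a point): Centre of the mouth of the round blind pocket, z up: 64 mm across, 14 mm deep, straight walls, flat black floor; a seated bush stands 18 mm proud. It is the middle of the rotary table's flat steel top, a fixed disc 330 mm across, 60 mm above the bench, at any yaw. The three bushes stand 100 to 125 mm from the pocket, about a third of a turn apart, nothing between them and it.

How it is judged (in metres and radians):
At the end, for the whole second after the job is handed in: The brass bush rests in the pocket: its axis within 14 mm of the pocket's centre, its underside at least 11 mm below the steel top, upright within 0.12 rad (7 degrees), still (horizontal distance between brass_bush and pocket below 0.014 m and z of brass_bush in the frame of pocket below -0.011 m and angle between brass_bush's own z axis and vertical below 0.12 rad and linear speed of brass_bush below 0.02 m/s); the robot touches nothing.
It fails at once if the brass bush is lifted more than 12 mm off the rotary table's top (z of brass_bush in the frame of pocket above 0.012 m).
It fails at once if the steel bush is moved more than 20 mm (distance of steel_bush from where it was at the start of the episode above 0.02 m).
It fails at once if the white bush is moved more than 20 mm (distance of white_bush from where it was at the start of the episode above 0.02 m).
It also fails if it takes over 32 s, if anything falls off the work surface, if the arm or the gripper's body presses on something with over 40 N, if the wrist force passes 120 N, or if a joint passes its speed limit or range.

## Robot

A 6-joint arm with a two-finger parallel gripper is mounted at the origin on the work surface. World frame = base frame: x ahead of the robot, y to its left, z up, the work surface at z = 0. Lengths are in mm, angles in rad, forces in N, time in s.
With the tool pointing down it reaches from about 350 to 1000 mm from the base axis. Payload 7.1 kg.
Tool frame: the origin (TCP) lies midway between the tips of the shut fingers; the grasp point (between the pads) lies pinch_z behind it (pinch_z is the distance from the TCP to the grasp point, in mm); z points along the fingers, y is the direction in which the jaws open and shut (so a half turn about z gives the same grasp; the last joint's range is limited). The gripper opens to 85 mm and grips with 20 to 120 N. Pads are 22 mm wide; open, the fingers measure 114 mm over their backs; the gripper's body (76 mm by 85 mm) begins 54 mm behind the grasp point. The pads swing forward as they close: fully open they stand 13 mm farther back than shut.
Start: joints at [-1.271, 0.423, 1.63, -0, 1.089, -0.019], TCP at [195.91, -593.485, 231.319] pointing down, gripper open.
Joint ranges: [-3, 3], [-0.9, 2.11], [0.09, 2.58], [-1.31, 4.45], [0.11, 2.69], [-2.54, 2.54]. Speed limits (rad/s): [2.39, 2.39, 3.01, 3.14, 3.14, 3.14].

## Interface

Orientations are given as a unit quaternion [w, x, y, z].
In Python, from workcell import * gives the robot as it stands.
- The arm moves only by the tool jog_arm, never from a script. Its argument "plan" is text: rows parted by semicolons, each of 7 numbers parted by spaces: the shift along the world's x, y, z in cm, then the turn, a rotation vector about the world's x, y, z in degrees, then the gripper command: -1 is fully open, 1 is shut, values between are in proportion. A call has 1 to 5 rows; each row shifts and turns the commanded pose from where the row before left it; what a row does not reach is not made up. A row lasts 1/8 s, in which the tool goes at most 62.5 mm and 10.7 degrees, less where a joint would pass 70% of its speed; a pose out of reach is approached as far as the arm can. A call is refused whole if a number of a shift passes 6.25 or a number of a turn 10.7, either way. A call with a gripper value outside its range is refused whole. The fingers move at their own pace and stop on an object; "force" is the grip in N (left out, the last holds). Time passes only in rows, so rows that do not move let the fingers close. It gives the time, the measured TCP pose, the force and the opening at its end, in the units of the state.
- observe(): the state, without advancing time (a new reading comes with each control period).
- grab_frame(name): name is "scene" or "top"; returns the picture (384x512x3 uint8, red, green, blue); there is no depth.
- get_calibration(name): a dict with "camera_matrix" (3x3 intrinsics, pixels), "rvec" (rotation vector, rad) and "tvec" (3), from world to camera coordinates, as OpenCV has them. Camera axes: x right, y down, z forward; pixel columns grow to the right and rows downward; lengths in mm; the calibration is good to about 2 mm. A picture is of the moment at which its call begins. get_calibration takes no time and is no camera call.
- hand_in(): hands the job in, once; it reports no verdict.
The state is a dict: "time_s": time; "joint_positions": joint angles; "qvel": joint speeds; "effort": joint torques, N m; "position": TCP position; "tcp_rot": TCP orientation; "contact_force": force on the tool from outside, world axes, zero at the start; "torque": the same for the moment, N m; "opening": opening from 0.0 (shut) to 1.0 (fully open).
Only numpy, scipy, OpenCV 4.12 (cv2) and the standard library are available. Lean on these libraries where they do the work, as an engineer would, in place of code of your own. Each camera call takes 0.05 s, during which the arm holds its last target. There are 200 camera calls.

## Working session

There is one attempt and no reset: what is moved stays moved. The work goes in short steps, Python scripts to look and compute and a tool call to move; the robot and the scene stay as the last step left them, time stands still between calls to the robot, and variables do not carry over. Pictures are saved under pics/ and viewed, about 8 in all and at most 12, crops included, and the job is handed in when it is done.

Besides the shell and the picture viewer there is one more tool, called after "Emit:" as name(argument=value, ...) on one line, values as JSON. jog_arm: Moves the arm, as the interface text tells. Its arguments: {"type":"object","properties":{"plan":{"type":"string"},"force":{"type":"number"}},"required":["plan"]}

```bash
mkdir -p pics; ls; python3 - <<'E'
from workcell import *
import cv2,numpy as np
s=observe();print(s)
for n in("scene","top"):
    f=grab_frame(n);cv2.imwrite(f"pics/{n}0.png",f[:,:,::-1]);c=get_calibration(n)
    R=cv2.Rodrigues(np.array(c["rvec"]))[0];print(n,c["camera_matrix"],(-R.T@np.array(c["tvec"]).ravel()),R[2])
E
```

```text
pics
{'time_s': 0.0, 'joint_positions': array([-1.27100441e+00,  4.23832002e-01,  1.63070489e+00,  4.36659947e-05,
        1.08862499e+00, -1.89928180e-02]), 'qvel': array([-3.15846069e-04,  2.58348619e-04,  1.15874869e-04,  7.35461854e-05,
        3.94040574e-04,  1.90063702e-04]), 'effort': array([ 1.27392050e-03, -5.57381773e+01, -2.81747103e+01, -6.06921139e-05,
        7.22060140e-03, -1.51306193e-05]), 'position': array([ 195.7567955 , -592.96071627,  230.54537084]), 'tcp_rot': array([-7.79598929e-04,  9.87325213e-01,  1.58708249e-01, -9.06522285e-05]), 'contact_force': array([ 0.18976268,  0.00195983, -0.86176117]), 'torque': array([ 0.00968985, -0.0192942 ,  0.00701114]), 'opening': 0.997590686857799}
scene [[371.41043442   0.         252.45054036]
 [  0.         371.41043442 186.8774619 ]
 [  0.           0.           1.        ]] [1117.6309567   127.23809465  477.39153508] [-0.82595119 -0.11409515 -0.55207511]
top [[423.05880829   0.         255.45619144]
 [  0.         423.05880829 182.20448295]
 [  0.           0.           1.        ]] [509.09210922  33.1206046  761.60325711] [ 0.04526524  0.03291184 -0.99843271]
```

View pics/top0.png

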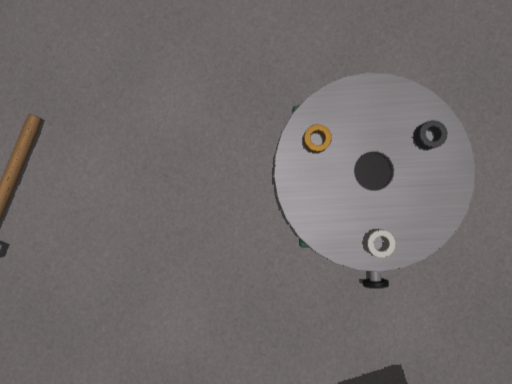

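View pics/scene0.png

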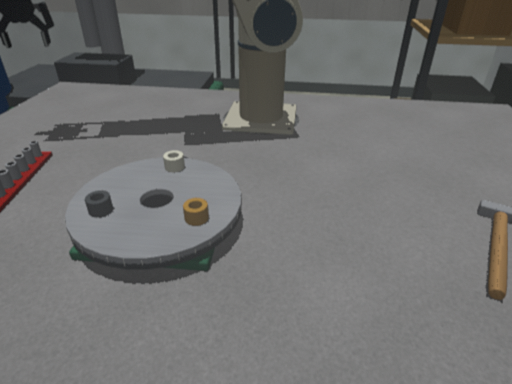

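The top view shows the pocket near pixel (374,171), the brass bush at (318,138), steel at (432,134) and white at (381,243). The scene view agrees. Next I'll measure world positions.

```bash
cat > h.py <<'E'
from workcell import *
import cv2,numpy as np
def ray(n,uv,z):
    c=get_calibration(n);K=np.array(c["camera_matrix"]);R=cv2.Rodrigues(np.array(c["rvec"]))[0];t=np.array(c["tvec"]).ravel()
    C=-R.T@t;d=R.T@np.linalg.inv(K)@np.array([*uv,1.]);return C+d*(z-C[2])/d[2]
def proj(n,P):
    c=get_calibration(n);return cv2.projectPoints(np.float64(P).reshape(-1,1,3),np.array(c["rvec"]),np.array(c["tvec"]),np.array(c["camera_matrix"]),None)[0][:,0]
def brassmask(f):
    h=cv2.cvtColor(f,cv2.COLOR_RGB2HSV);return cv2.inRange(h,(8,120,60),(28,255,255))
def ring(n,P,r):  # project circle
    a=np.linspace(0,2*np.pi,73);return proj(n,np.c_[P[0]+r*np.cos(a),P[1]+r*np.sin(a),np.full(73,P[2])])
E
python3 - <<'E'
from h import *
f=cv2.imread("pics/top0.png")[:,:,::-1].copy()
g=f.max(2)
def blob(m,seed):
    n,l,s,c=cv2.connectedComponentsWithStats(m.astype(np.uint8));i=min([k for k in range(1,n) if s[k,4]>100],key=lambda k:np.hypot(*(c[k]-seed)));p=np.argwhere(l==i)[:,::-1].astype(np.float32);return cv2.minEnclosingCircle(cv2.convexHull(p)),s[i],c[i]
out={}
for nm,m,seed,z in [("pocket",g<60,(374,171),60),("brass",brassmask(f)>0,(318,138),85),("white",f.min(2)>170,(381,243),85),("steel",g<85,(432,134),85)]:
    b=blob(m,seed);P=ray("top",b[2],z);out[nm]=P;print(nm,b,P.round(1))
p=out["pocket"]
for k in out:d=out[k]-p;print(k,np.hypot(d[0],d[1]),np.degrees(np.arctan2(d[1],d[0])))
v=cv2.resize(f[60:310,250:500,::-1],None,fx=2.4,fy=2.4,interpolation=cv2.INTER_CUBIC)
def dr(P,r,c):
    q=(ring("top",P,r)-[250,60])*2.4+.7;cv2.polylines(v,[q.astype(np.int32)],True,c,1)
dr([*p[:2],60],32,(0,255,0));dr([*p[:2],60],165,(0,255,0))
for k in("brass","white","steel"):
    dr([*out[k][:2],92],22,(0,0,255));dr([*out[k][:2],60],22,(255,0,0))
cv2.imwrite("pics/ov.png",v)
E
```

```text
pocket (((373.8570251464844, 170.0966033935547), 19.07933807373047), array([ 355,  152,   38,   38, 1115], dtype=int32), array([373.6735426 , 170.35426009])) [ 556.7 -138.9   60. ]
brass (((316.8990173339844, 137.6546173095703), 13.903380393981934), array([303, 125,  28,  27, 410], dtype=int32), array([316.99756098, 137.82195122])) [609.  -44.4  85. ]
white (((380.7671813964844, 243.17938232421875), 12.487433433532715), array([369, 231,  25,  25, 235], dtype=int32), array([380.46808511, 242.9106383 ])) [ 440.3 -140.    85. ]
steel (((429.4230651855469, 135.78846740722656), 17.558605194091797), array([412, 121,  35,  29, 718], dtype=int32), array([429.35236769, 134.85376045])) [ 609.7 -222.1   85. ]
pocket 0.0 0.0
brass 108.02084756369369 61.043743054699256
white 116.4732701399983 -179.482078138848
steel 98.62915373226109 -57.48176747633286
```

View pics/ov.png

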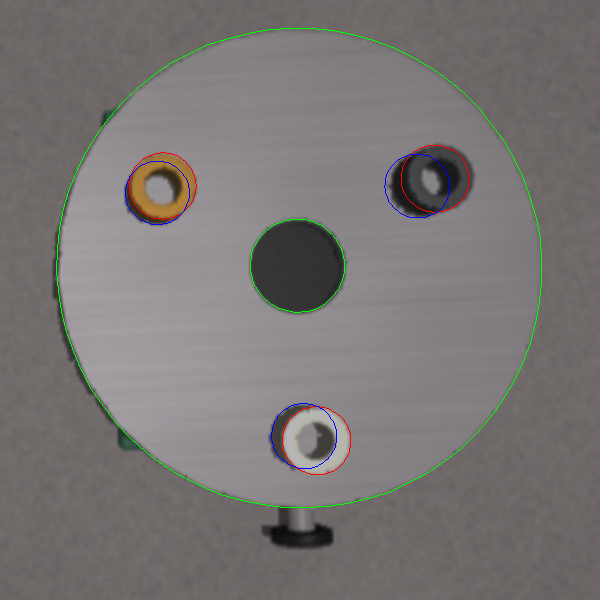

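The overlay confirms the fit: the pocket is at about (557,-139) and the brass bush at about (609,-44), with red ring and bush agreeing to within about 2 mm. The present jaw direction (-72°) clears both bystanders. I'll go above the brass bush.

```bash
python3 -c "
import workcell as w
print([ (k,getattr(w,k)) for k in dir(w) if 'pinch' in k.lower()], [k for k in dir(w) if k[0]!='_'])"
```

```text
[('pinch_z', 18.700000000000003)] ['IKError', 'get_calibration', 'grab_frame', 'hand_in', 'observe', 'pinch_z']
```

Emit:
jog_arm(plan="3.4 4.5 0 0 0 0 -1;3.4 4.5 0 0 0 0 -1;3.4 4.5 0 0 0 0 -1;3.4 4.5 0 0 0 0 -1;3.4 4.5 0 0 0 0 -1", force=40)

```text
time_s: 0.72
position: [366.6, -366.8, 231.1]
tcp_rot: [-0.0, 0.987, 0.159, -0.0]
contact_force: [0.6, -0.9, -0.2]
opening: 0.996
```

Emit:
jog_arm(plan="3.4 4.5 0 0 0 0 -1;3.4 4.5 0 0 0 0 -1;3.4 4.5 0 0 0 0 -1;3.4 4.5 0 0 0 0 -1;3.4 4.5 0 0 0 0 -1")

```text
time_s: 1.35
position: [536.7, -141.8, 231.1]
tcp_rot: [-0.0, 0.987, 0.159, -0.0]
contact_force: [0.0, -0.8, -0.2]
opening: 0.996
```

Emit:
jog_arm(plan="2.4 3.2 -2 0 0 0 -1;2.4 3.2 -2 0 0 0 -1;2.4 3.3 -2 0 0 0 -1;0 0 -4 0 0 0 -1;0 0 0 0 0 0 -1")

```text
time_s: 1.98
position: [605.3, -45.8, 128.1]
tcp_rot: [-0.001, 0.987, 0.159, -0.004]
contact_force: [0.3, -0.7, 0.5]
opening: 0.999
```

```bash
python3 - <<'E'
from h import *
print(observe()["position"])
a=grab_frame("top");b=grab_frame("scene")
cv2.imwrite("pics/t1.png",a[:,:,::-1])
v=cv2.resize(b[110:290,40:300,::-1],None,fx=3,fy=3,interpolation=cv2.INTER_CUBIC)
for P,r,z,c in [((609,-44.4),22,92,(0,0,255)),((609,-44.4),22,60,(255,0,0)),((556.7,-138.9),32,60,(0,255,0)),((556.7,-138.9),165,60,(0,255,0))]:
    q=(ring("scene",[*P,z],r)-[40,110])*3+1;cv2.polylines(v,[q.astype(np.int32)],True,c,1)
cv2.imwrite("pics/s1.png",v)
E
```

```text
[605.27226919 -45.7580508  128.14139468]
```

View pics/s1.png

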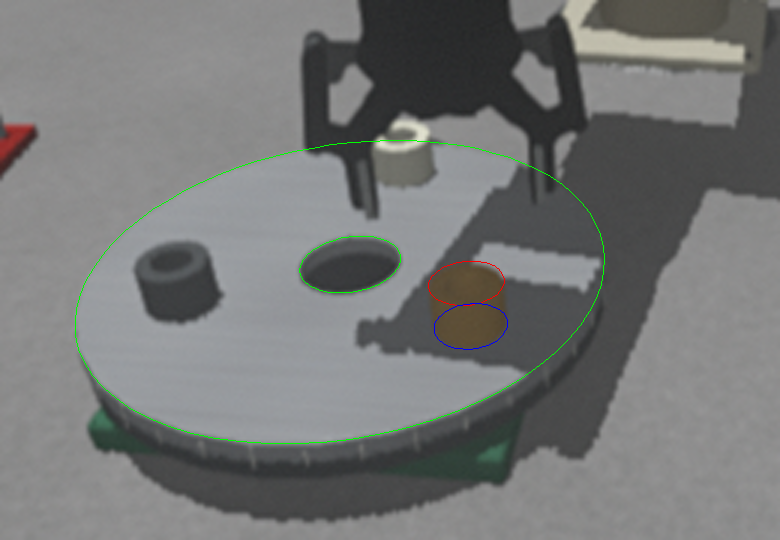

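The overlay rings lie on the brass bush, near (468,305) in the crop, and on the pocket, near (350,265). The open fingers straddle the bush. I'll descend.

Emit:
jog_arm(plan="0.3 0.1 -2 0 0 0 -1;0 0 -2 0 0 0 -1;0 0 -1.6 0 0 0 -1;0 0 0 0 0 0 -1;0 0 0 0 0 0 -1")

```text
time_s: 2.7
position: [611.1, -45.5, 75.3]
tcp_rot: [-0.0, 0.987, 0.159, 0.0]
contact_force: [0.1, -0.8, 0.8]
opening: 1.002
```

Emit:
jog_arm(plan="-0.2 0.1 -1.1 0 0 0 -1;0 0 0 0 0 0 -0.5;0 0 0 0 0 0 -0.2;0 0 0 0 0 0 0;0 0 0 0 0 0 0.1")

```text
time_s: 3.32
position: [609.2, -44.5, 64.8]
tcp_rot: [0.0, 0.987, 0.159, 0.0]
contact_force: [-0.8, 0.5, 3.3]
opening: 0.49
```

Emit:
jog_arm(plan="0 0 0 0 0 0 0.2;0 0 0 0 0 0 0.4;0 0 0 0 0 0 0.4;0 0 0 0 0 0 0.4")

```text
time_s: 3.82
position: [609.2, -44.4, 64.8]
tcp_rot: [0.0, 0.987, 0.159, 0.0]
contact_force: [-0.4, 0.8, 5.0]
opening: 0.491
```

Gripped: opening 0.49, about 42 mm. Now slide towards the pocket (-52 mm in x, -94 mm in y).

Emit:
jog_arm(plan="-0.5 -0.9 0 0 0 0 0.4;-0.7 -1.2 0 0 0 0 0.4;-0.7 -1.3 0 0 0 0 0.4;-0.7 -1.3 0 0 0 0 0.4;-0.7 -1.2 0 0 0 0 0.4")

```text
time_s: 4.45
position: [575.9, -104.5, 64.8]
tcp_rot: [0.0, 0.987, 0.158, 0.001]
contact_force: [2.4, 2.5, 5.3]
opening: 0.494
```

Emit:
jog_arm(plan="-0.7 -1.3 0 0 0 0 0.4;-0.7 -1.3 0 0 0 0 0.4;-0.5 -0.9 0 0 0 0 0.4;0 0 0 0 0 0 0.4;0 0 0 0 0 0 0.4")

```text
time_s: 5.08
position: [556.5, -138.5, 63.9]
tcp_rot: [-0.0, 0.987, 0.159, -0.0]
contact_force: [0.2, -0.5, -2.3]
opening: 0.496
```

```bash
python3 - <<'E'
from h import *
print(observe()["position"],observe()["contact_force"])
a=grab_frame("top");b=grab_frame("scene")
x=cv2.resize(b[130:250,60:250,::-1],None,fx=4,fy=4,interpolation=cv2.INTER_CUBIC)
for P,r,z,c in [((556.7,-138.9),32,60,(0,255,0)),((556.7,-138.9),22,92,(0,0,255)),((556.7,-138.9),22,60,(255,0,0))]:
    q=(ring("scene",[*P,z],r)-[60,130])*4+1.5;cv2.polylines(x,[q.astype(np.int32)],True,c,1)
cv2.imwrite("pics/s2.png",x)
E
```

```text
[ 556.53818403 -138.45846365   63.91110197] [ 0.23488431 -0.5272504  -2.27138354]
```

View pics/s2.png

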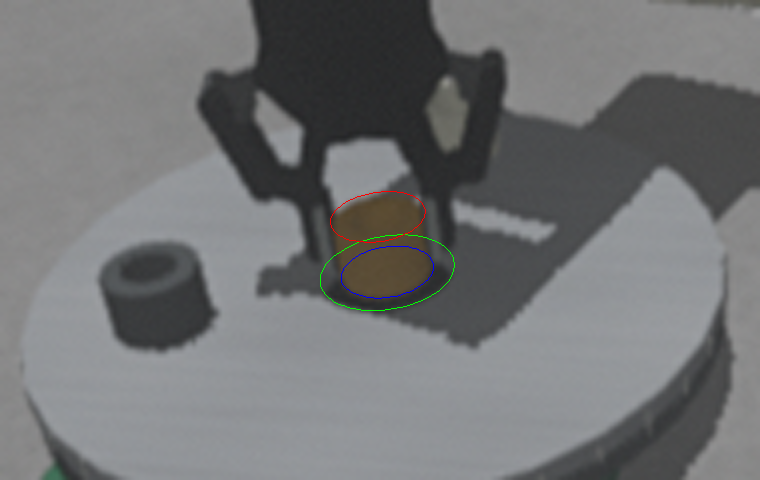

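The bush hangs in the grip, centred in the green pocket ring near (387,270) in the crop. I'll lower it a little, then release.

Emit:
jog_arm(plan="0 0 -0.2 0 0 0 0.4;0 0 -0.2 0 0 0 0.4;0 0 0 0 0 0 0.4")

```text
time_s: 5.55
position: [556.8, -138.3, 60.0]
tcp_rot: [-0.0, 0.987, 0.159, -0.0]
contact_force: [-0.4, 0.1, -1.8]
opening: 0.49
```

Emit:
jog_arm(plan="0 0 -0.2 0 0 0 0.4;0 0 -0.1 0 0 0 0.4;0 0 0 0 0 0 0.4")

```text
time_s: 5.92
position: [556.9, -138.5, 57.2]
tcp_rot: [-0.0, 0.987, 0.159, -0.0]
contact_force: [0.4, 0.2, -2.4]
opening: 0.492
```

Still no contact. Release by opening the fingers, then rise.

Emit:
jog_arm(plan="0 0 0 0 0 0 -0.2;0 0 0 0 0 0 -0.5;0 0 0 0 0 0 -0.8;0 0 0 0 0 0 -1;0 0 0 0 0 0 -1")

```text
time_s: 6.55
position: [557.0, -138.5, 57.4]
tcp_rot: [0.0, 0.987, 0.159, 0.0]
contact_force: [0.1, 0.1, 0.1]
opening: 0.999
```

Emit:
jog_arm(plan="0 0 1 0 0 0 -1;0 0 3 0 0 0 -1;0 0 5 0 0 0 -1;0 0 5 0 0 0 -1;0 0 4 0 0 0 -1")

```text
time_s: 7.18
position: [557.2, -138.6, 240.3]
tcp_rot: [0.0, 0.987, 0.159, 0.001]
contact_force: [0.2, -0.2, 0.9]
opening: 1.0
```

Emit:
jog_arm(plan="-3 -5 0 0 0 0 -1;-3 -5 0 0 0 0 -1;-3 -5 0 0 0 0 -1;-3 -5 0 0 0 0 -1;-3 -5 0 0 0 0 -1")

```text
time_s: 7.8
position: [405.8, -390.0, 238.2]
tcp_rot: [0.0, 0.987, 0.159, 0.0]
contact_force: [1.0, -0.8, -0.0]
opening: 1.001
```

```bash
python3 - <<'E'
from h import *
print(observe()["position"],observe()["contact_force"])
a=grab_frame("top");b=grab_frame("scene");out=[]
for n,f,(u,w),k in (("scene",b,(60,130),3),("top",a,(280,60),3)):
    x=cv2.resize(f[w:w+190 if n=="top" else w+130,u:u+190,::-1],None,fx=k,fy=k,interpolation=cv2.INTER_CUBIC)[:570]
    for r,z,c in [(32,60,(0,255,0)),(22,78,(0,0,255))]+[]:
        q=(ring(n,[556.7,-138.9,z],r)-[u,w])*k+1;cv2.polylines(x,[q.astype(np.int32)],True,c,1)
    out.append(x)
h=max(o.shape[0] for o in out)
v=np.hstack([cv2.copyMakeBorder(o,0,h-o.shape[0],0,0,0) for o in out]);cv2.imwrite("pics/f.png",cv2.resize(v,None,fx=.7,fy=.7,interpolation=cv2.INTER_AREA))
E
```

```text
[ 405.78602248 -389.99134617  238.23620153] [ 0.98843521 -0.77321546 -0.04448027]
```

View pics/f.png

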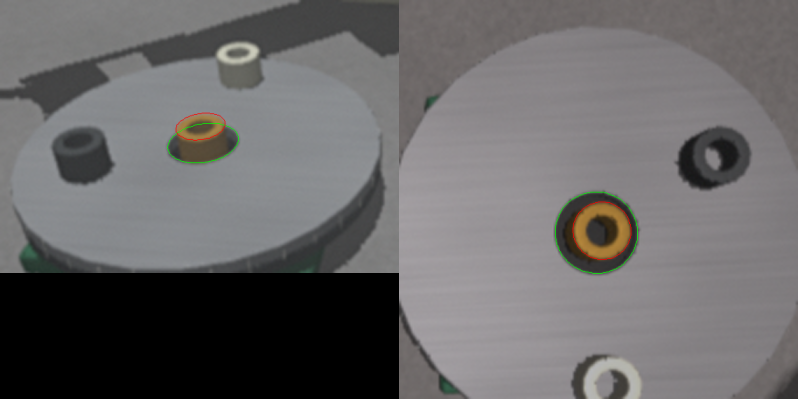

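The bush's top ring matches the seated prediction (z = 78 mm) in both views, near (602,231) in the top view and (201,127) in the scene view. The two bystanders stand where they were. I'll hand in.

```bash
python3 -c "
from workcell import *
print(hand_in())"
```

```text
the job is handed in; nothing more can be done
None
```

The brass bush is in the pocket and the job is handed in, at about 8 s of the 32 s allowed. I gripped the bush at 40 N and slid it about 108 mm across the steel top without lifting it. Over the pocket I lowered it about 7 mm, opened the fingers to let it drop the rest, then drew the arm clear.

- **Seating:** in both camera views the bush's top ring matches the position expected for a flat, centred seat (top 18 mm above the steel top), to about 1–2 mm by eye.
- **Bystanders:** the steel and white bushes look unmoved, though I judged this by eye and did not measure it.
- **Contact:** the arm touched nothing at the end, and the wrist force readings after each move never went above about 7 N.

No check failed or disagreed. `hand_in()` gives no verdict, so the result itself is unconfirmed.

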